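# Hold a tapered block in the corner of the drilling jig

### The arm

A 7-joint arm with a two-finger parallel gripper is mounted at the origin on a cart in front of the work surface, level with it; the furniture and walls round the work are solid. World frame = base frame: x ahead of the robot, y to its left, z up, the work surface at z = 0. Lengths are in m, angles in rad, forces in N, time in s.
With the tool pointing down it reaches from about 0.4 to 0.925 m from the base axis. Payload 5.6 kg.
Tool frame: the origin (TCP) lies on the centre line of the jaws, within the pads' length; the fingertips stand 11 mm ahead of it and the grasp point (between the pads) lies 8 mm behind it; z points along the fingers, y is the line along which they close (so a half turn about z gives the same grasp; the last joint's range is limited). The gripper opens to 85 mm and grips with 20 to 120 N. Pads are 22 mm wide; open, the fingers measure 114 mm over their backs; the gripper's body (76 mm by 85 mm) begins 54 mm behind the grasp point. The pads swing forward as they close: fully open they stand 13 mm farther back than shut.
Start: joints at [-1.322, 0.468, -0.012, 1.603, 0.006, 1.071, -0.056], TCP at [0.187, 0.623, 0.242] pointing down, gripper open.
Joint ranges: [-2.53, 2.53], [-0.31, 2.02], [-1.57, 1.55], [0.28, 2.44], [-1.29, 4.43], [0.15, 1.84], [-2.92, 2.92]. Speed limits (rad/s): [2.57, 2.57, 3.14, 3.14, 3.14, 3.14, 3.14].

### API

Orientations are given as a 3x3 rotation matrix whose columns are the frame's x, y, z axes.
In Python, from bench import env, capture, camera_params, job gives the robot as it stands. The module is installed in compiled form; this text tells all that it offers.
- The arm moves only by the tool move_arm, never from a script. Its argument "rows" is a list that holds one entry, the list of rows, each a list of 7 numbers: the shift along the world's x, y, z in mm, then the turn, a rotation vector about the world's x, y, z in degrees, then the opening in per cent of the stroke, from 0 (shut) to 100 (fully open). A call has 1 to 10 rows; each row shifts and turns the commanded pose from where the row before left it; what a row does not reach is not made up. A row lasts 1/10 s, in which the tool goes at most 50 mm and 8.59 degrees, less where a joint would pass 70% of its speed; a pose out of reach is approached as far as the arm can. A call with a gripper value outside its range is refused whole. The fingers move at their own pace and stop on an object; the grip force is fixed at half the most. Time passes only in rows, so rows that do not move let the fingers close. It gives the time, the measured TCP pose, the force, the opening and the grip force at its end, in the units of the state.
- env.get_obs(): the state, without advancing time (a new reading comes with each control period).
- capture(name): name is "scene" or "side" or "wrist"; returns the picture (420x560x3 uint8, blue, green, red); there is no depth.
- camera_params(name): a dict with "camera_matrix" (3x3 intrinsics, pixels), "pose" (4x4, takes a point from camera to world coordinates). Camera axes: x right, y down, z forward; pixel columns grow to the right and rows downward; lengths in m; the calibration is good to about 2 mm. A picture is of the moment at which its call begins: read the wrist's pose just before it. camera_params takes no time and is no camera call; for the wrist camera it gives the pose at the moment of the call.
- job.finish_job(): hands the job in; it is judged then, once.
The state is a dict: "t": time; "joint_pos": joint angles; "joint_vel": joint speeds; "tau": joint torques, N m; "tool_pos": TCP position; "orientation": TCP orientation; "contact_force": force on the tool from outside, world axes, zero at the start; "moment": the same for the moment, N m; "width": finger opening in m; "gripper_force": force on a finger pad.
Only numpy, scipy, OpenCV 4.12 (cv2) and the standard library are available. Lean on these libraries where they do the work, as an engineer would, in place of code of your own. Each camera call takes 0.05 s, during which the arm holds its last target. There are 200 camera calls.

### The job

Pick up the tapered wooden block that stands alone on the right of the bench, gripping it lightly (no more than 40 N), stand it upright on the base board of the drilling jig with a broad flat face towards the fence, and let go of it. Then push it with the fingers, without gripping, flat against the fence with its foot touching the stop block, and finish while still holding it there by one gentle diagonal push (5 to 25 N) that presses it into the fence and clearly down onto the base board together. Leave the abrasive roll and the glue bottle where they stand.

Things in the scene. Friction and masses are not known exactly. Their poses are not given: they have to be found in the camera images.
- workpiece: pale tapered wooden block alone on the bench, right of the jig (others stand far at the back): 28 thick (x), 50 wide at the foot (y), 64 tall (z), 0.03 to 0.08 kg. Broad faces (x = +14, -14) flat and upright; narrow sides lean in towards the top. Origin: centre of the underside, z up. Easily marked: grip it across its thickness with 20 to 40 N; over 100 N summed over both fingers marks it
- jig_base: base board of the drilling jig, pale plywood, 170 (x) by 240 (y), 18 thick, screwed to the bench. Origin at the centre of the underside; its top is 18 above the bench. x points towards the edge with the fence, y along the fence
- fence: dark wooden fence fixed along the far edge of the base board: 22 thick (x), 240 long (y), 45 tall above the board. Origin at the centre of its underside, at the height of the board's top; axes parallel to those of jig_base. The working face looks to its -x, 11 from the origin
- stop_block: orange-brown stop block with a black knob, fixed on the base board, its end against the fence: 70 (x) by 30 (y, along the fence) by 38 tall, the knob 10 more. Origin at the centre of its underside, on the board's top; axes parallel to those of jig_base. Its working face looks to its -y, 15 from the origin; the block belongs on that side
- tape_roll: dark roll of abrasive cloth, 69 diameter, 50 tall, standing loose on the left of the bench; a bystander. Origin at the centre of the underside
- glue: white glue bottle with a red nozzle, 59 diameter, 181 tall, standing loose on the bench, at the back right; a bystander. Origin at the centre of the underside
Not all that is in view belongs to the job. Leave any green or turquoise look-alike of the workpiece alone.

How it is judged:
On the way, in this order (a step that is already met when the one before it is completed fails the run):
1. the block is lifted off the bench (height (world z) of workpiece above 0.035 m), for 0.2 s.
2. the block stands on the base board, in front of the fence and on the right side of the stop block, and is let go (z of workpiece in the frame of jig_base between 0.015 and 0.021 m and x of workpiece in the frame of fence between -0.15 and -0.02 m and y of workpiece in the frame of stop_block below -0.03 m and y of workpiece in the frame of jig_base above -0.12 m and angle between workpiece's own z axis and vertical below 0.06 rad and contact force between the fingers and workpiece below 0.2 N), for 0.2 s.
At the end, for the whole second after the job is handed in: Fingers still pushing the upright block (2.5 to 35 N on it, so no grip): within 2.5 mm of the fence, turned under 0.05 rad from it, foot within 3 mm of the stop block, resting on the board, pressed on fence and on board with over 2.5 N each, at rest (x of workpiece in the frame of fence above -0.0275 m and angle between the x axis of workpiece and the x axis of fence, either way round below 0.05 rad and angle between workpiece's own z axis and vertical below 0.05 rad and y of workpiece in the frame of stop_block between -0.0435 and -0.036 m and z of workpiece in the frame of jig_base below 0.0205 m and contact force between workpiece and fence above 2.5 N and contact force between workpiece and jig_base above 2.5 N and contact force between the fingers and workpiece between 2.5 and 35 N and linear speed of workpiece below 0.01 m/s); the arm keeps its last pose, push and grip.
It fails at once if the block is squeezed or pushed with more than 100 N, summed over both fingers (contact force between the fingers and workpiece above 100 N).
It fails at once if the abrasive roll is moved by more than 20 mm (distance of tape_roll from where it was at the start of the episode above 0.02 m).
It fails at once if the glue bottle is moved by more than 20 mm or tipped (distance of glue from where it was at the start of the episode above 0.02 m or angle between glue's own z axis and vertical above 0.3 rad).
It also fails if it takes over 51 s, if anything falls off the work surface, if the arm or the gripper's body presses on something with over 40 N, if the wrist force passes 120 N, or if a joint passes its speed limit or range.

## Working session

There is one attempt and no reset: what is moved stays moved. The work goes in short steps, Python scripts to look and compute and a tool call to move; the robot and the scene stay as the last step left them, time stands still between calls to the robot, and variables do not carry over. Pictures are saved under pics/ and viewed, at most 10 in all, crops included, and the job is handed in when it is done.

Besides the shell and the picture viewer there is one more tool, called after "Request:" by a JSON object that holds its "op" and its "data". move_arm: Moves the arm, as the interface text tells. Its arguments: {"type":"object","properties":{"rows":{"type":"array","items":{"type":"array","items":{"type":"array","items":{"type":"number"}}}}},"required":["rows"]}

```bash
mkdir -p pics; python3 - <<'E'
from bench import env,capture,camera_params
import cv2,numpy as np
for n in("scene","side"):
    cv2.imwrite(f"pics/{n}0.png",capture(n)); p=camera_params(n); print(n,np.round(p["camera_matrix"],1).tolist(),np.round(p["pose"],3).tolist())
o=env.get_obs();print({k:np.round(v,3).tolist() for k,v in o.items()})
E
```

```text
scene [[506.1, 0.0, 274.8], [0.0, 506.1, 209.5], [0.0, 0.0, 1.0]] [[-0.907, -0.317, 0.276, 0.222], [-0.42, 0.709, -0.566, 0.682], [-0.016, -0.629, -0.777, 0.952], [0.0, 0.0, 0.0, 1.0]]
side [[382.4, 0.0, 282.6], [0.0, 382.4, 211.9], [0.0, 0.0, 1.0]] [[0.571, -0.409, 0.712, -0.269], [-0.821, -0.281, 0.496, -0.598], [-0.003, -0.868, -0.496, 0.649], [0.0, 0.0, 0.0, 1.0]]
{'t': 0.1, 'joint_pos': [-1.322, 0.468, -0.012, 1.604, 0.006, 1.071, -0.056], 'joint_vel': [0.001, -0.004, 0.0, -0.001, 0.0, 0.001, 0.002], 'tau': [0.001, -53.351, 0.021, -25.197, 0.012, 0.004, -0.0], 'tool_pos': [0.187, 0.622, 0.241], 'orientation': [[-0.958, 0.288, -0.0], [0.288, 0.958, -0.002], [-0.0, -0.002, -1.0]], 'contact_force': [-0.058, 0.218, -0.06], 'moment': [-0.012, 0.051, -0.001], 'gripper_force': 0.0, 'width': 0.085}
```

View pics/scene0.png

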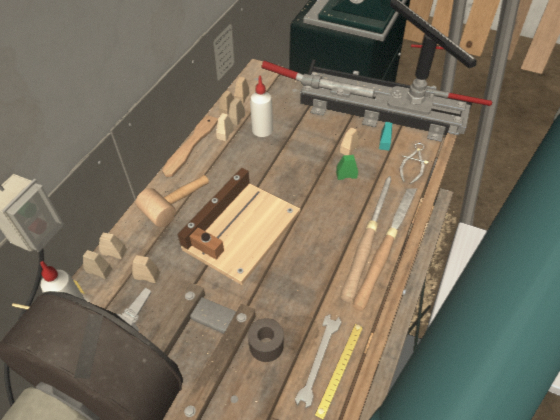

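View pics/side0.png

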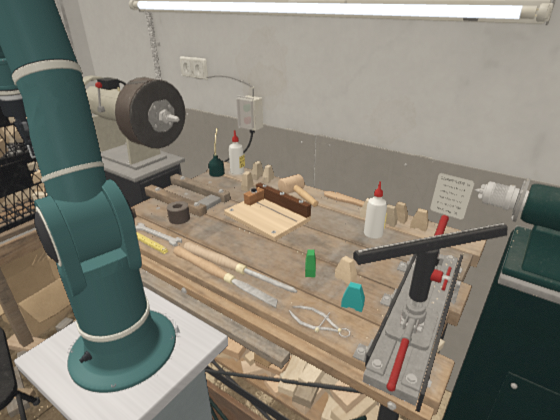

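The scene view shows several pale blocks. The ones at (222,127), (235,105), (143,268), (110,245) and (95,262) stand at the back or left. The one at (348,140), or (346,268) in the side view, stands right of the jig, next to the green (346,168) and turquoise (386,135) look-alikes. That one fits "alone, right of the jig", and I'll confirm it in an enlarged crop.

```bash
cat > h.py <<'E'
import cv2,numpy as np
from bench import env,capture,camera_params
def ray(P,uv):
    K,T=np.array(P["camera_matrix"]),np.array(P["pose"])
    d=T[:3,:3]@np.linalg.solve(K,[uv[0],uv[1],1.]); return T[:3,3],d
def onz(P,uv,z):
    c,d=ray(P,uv); return c+d*(z-c[2])/d[2]
def proj(P,X):
    K,T=np.array(P["camera_matrix"]),np.array(P["pose"])
    p=K@(T[:3,:3].T@(np.array(X)-T[:3,3])); return p[:2]/p[2]
E
python3 - <<'E'
import cv2,numpy as np
a=cv2.imread("pics/scene0.png");b=cv2.imread("pics/side0.png")
A=cv2.resize(a[110:190,310:410],(400,320),interpolation=cv2.INTER_CUBIC)
B=cv2.resize(b[230:310,300:400],(400,320),interpolation=cv2.INTER_CUBIC)
C=cv2.resize(a[160:290,170:310],None,fx=2,fy=2,interpolation=cv2.INTER_CUBIC)
D=cv2.resize(b[170:250,215:325],None,fx=3.4,fy=3.25,interpolation=cv2.INTER_CUBIC)
bot=np.zeros((280,800,3),np.uint8);bot[:260,:280]=C;bot[:260,400:774]=D
cv2.imwrite("pics/crop1.png",np.vstack([np.hstack([A,B]),bot]))
E
```

```text
(no output)
```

View pics/crop1.png

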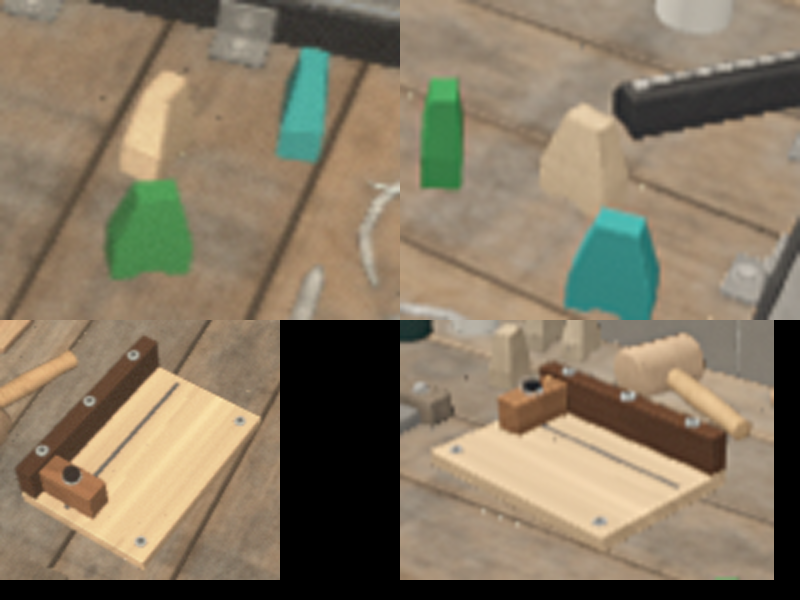

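Crop confirms the pale tapered block. It stands between the green and turquoise look-alikes, with its top near scene (353,131). Next I'll cast rays for rough positions.

```bash
python3 - <<'E'
from h import *
S=camera_params("scene");V=camera_params("side")
np.set_printoptions(precision=4,suppress=True)
# board top corners (scene)
for n,uv,z in[("nearR",(299.5,208.5),.018),("nearL",(242,279),.018),("farL?",(182.5,247),.018),("side near",(215+200/3.4,170+222/3.25),0),
 ("fence top R",(170+157/2,160+20/2),.063),("fence top L nearcorner",(170+30/2,160+152/2),.063),
 ("stop knob",(170+71/2,160+153/2),.066)]:
    P=V if n.startswith("side") else S
    print(n,onz(P,uv,z))
print("side corners",onz(V,(215+33/3.4,170+132/3.25),.018),onz(V,(215+203/3.4,170+212/3.25),.018),onz(V,(215+322/3.4,170+150/3.25),.018))
for n,r,im in(("scene",(110,160,330,365),"pics/scene0.png"),("side",(250,290,330,362),"pics/side0.png")):
    I=cv2.imread(im);h=cv2.cvtColor(I,cv2.COLOR_BGR2HSV);m=np.zeros(I.shape[:2],np.uint8)
    s=h[r[0]:r[1],r[2]:r[3]];m[r[0]:r[1],r[2]:r[3]]=((s[...,0]<28)&(s[...,1]>50)&(s[...,2]>165))*255
    k,l,st,c=cv2.connectedComponentsWithStats(m);i=1+np.argmax(st[1:,4]);print(n,st[i],c[i])
    P=S if n=="scene" else V; print(onz(P,c[i],.03))
    ct=cv2.findContours((l==i).astype(np.uint8),0,1)[0][0]; print(cv2.approxPolyDP(ct,1.5,True)[:,0].tolist())
# bystanders / neighbours
for n,uv,z in(("green foot",(347,179),0),("teal foot",(310+298/4,110+160/4),0),("glue",(262,136),0),("roll",(266,345),0.03)):print(n,onz(S,uv,z))
# proj test of side: base of green
print(onz(V,(300+440/4-100,230+187/4),0), "green side"); print(onz(V,(300+(612-400)/4,230+312/4),0),"teal")
print("wrist cam in tool:");W=np.array(camera_params("wrist")["pose"]);o=env.get_obs();R=np.array(o["orientation"]);print(R.T@W[:3,:3],R.T@(W[:3,3]-o["tool_pos"]),camera_params("wrist")["camera_matrix"])
E
```

```text
nearR [ 0.5013 -0.0261  0.018 ]
nearL [0.5374 0.2032 0.018 ]
farL? [0.6976 0.184  0.018 ]
side near [ 0.5146 -0.0187  0.    ]
fence top R [ 0.6474 -0.052   0.063 ]
fence top L nearcorner [0.685  0.1808 0.063 ]
stop knob [0.6421 0.1653 0.066 ]
side corners [0.5346 0.1986 0.018 ] [ 0.5079 -0.0272  0.018 ] [ 0.6646 -0.0549  0.018 ]
scene [340 127  18  28 286] [347.5769 140.7308]
[ 0.4725 -0.2797  0.03  ]
[[352, 127], [348, 129], [340, 145], [341, 153], [349, 153], [352, 138], [357, 136], [355, 135], [356, 129]]
side [330 255  30  35 552] [344.1449 271.9221]
[ 0.4552 -0.2845  0.03  ]
[[352, 256], [350, 258], [345, 255], [341, 258], [335, 269], [334, 277], [337, 280], [330, 280], [330, 286], [332, 283], [334, 287], [331, 289], [341, 286], [342, 284], [338, 281], [341, 279], [347, 284], [343, 289], [352, 280], [355, 268], [359, 266], [355, 263]]
green foot [ 0.4346 -0.1777  0.    ]
teal foot [ 0.3789 -0.3169 -0.    ]
glue [ 0.7013 -0.2339  0.    ]
roll [0.4237 0.3215 0.03  ]
[ 0.421  -0.2044  0.    ] green side
[ 0.3802 -0.3483  0.    ] teal
wrist cam in tool:
[[-0.0013 -0.9558 -0.2941]
 [ 1.     -0.001  -0.0012]
 [ 0.0008 -0.2941  0.9558]] [ 0.0747 -0.0002 -0.1305] [[331.8061   0.     278.7645]
 [  0.     331.8061 208.5424]
 [  0.       0.       1.    ]]
```

```bash
python3 - <<'E'
from h import *
S=camera_params("scene");V=camera_params("side")
def tri(a,b):
    c1,d1=ray(S,a);c2,d2=ray(V,b);A=np.stack([d1,-d2],1);t=np.linalg.lstsq(A,c2-c1,rcond=None)[0]
    p,q=c1+d1*t[0],c2+d2*t[1];return np.round((p+q)/2,3),round(np.linalg.norm(p-q),3)
print("block top",tri((354,132),(346,259)))
for s in((472,60),(397,3)):
    for v in((360,257),(505,230)):print(s,v,tri(s,v))
print("glue tip",tri((261,80),(379,184)))
E
```

```text
block top (array([ 0.461, -0.282,  0.065]), np.float64(0.004))
(472, 60) (360, 257) (array([ 0.24 , -0.405,  0.26 ]), np.float64(0.003))
(472, 60) (505, 230) (array([ 0.28 , -0.55 ,  0.269]), np.float64(0.185))
(397, 3) (360, 257) (array([ 0.374, -0.403,  0.274]), np.float64(0.197))
(397, 3) (505, 230) (array([ 0.471, -0.593,  0.257]), np.float64(0.006))
glue tip (array([ 0.708, -0.255,  0.17 ]), np.float64(0.002))
```

Request:
{"op": "move_arm", "data": {"rows": [[[26,-42,0,0,0,0,100],[26,-42,0,0,0,0,100],[26,-42,0,0,0,0,100],[26,-42,0,0,0,0,100],[26,-42,0,0,0,0,100],[26,-42,0,0,0,0,100],[26,-42,0,0,0,0,100],[26,-42,0,0,0,0,100],[26,-42,0,0,0,0,100],[26,-42,0,0,0,0,100]]]}}

```text
t: 1.1
tool_pos: [0.4476, 0.2006, 0.2423]
orientation: [[-0.958, 0.288, 0.0], [0.288, 0.958, 0.0], [0.0, 0.0, -1.0]]
contact_force: [1.0, 0.8, 0.2]
width: 0.0853
gripper_force: 0.0
```

Request:
{"op": "move_arm", "data": {"rows": [[[0,-46,0,0,0,0,100],[0,-46,0,0,0,0,100],[0,-46,0,0,0,0,100],[0,-46,0,0,0,0,100],[0,-46,0,0,0,0,100],[0,-46,0,0,0,0,100],[0,-46,0,0,0,0,100],[0,-46,0,0,0,0,100],[-10,-46,-10,0,0,0,100],[-10,-46,-10,0,0,0,100]]]}}

```text
t: 2.1
tool_pos: [0.4267, -0.2591, 0.2222]
orientation: [[-0.958, 0.287, 0.001], [0.287, 0.958, -0.0], [-0.001, 0.0, -1.0]]
contact_force: [2.1, -0.3, -0.5]
width: 0.0853
gripper_force: 0.0
```

```bash
python3 - <<'E'
from h import *
import json
o=env.get_obs();print(o["t"],np.round(o["tool_pos"],3),np.round(o["orientation"],3).tolist(),np.round(o["joint_pos"],2))
P=camera_params("wrist");cv2.imwrite("pics/w1.png",capture("wrist"));json.dump({k:np.array(v).tolist() for k,v in P.items()},open("w1.json","w"))
E
```

```text
2.1 [ 0.427 -0.259  0.222] [[-0.958, 0.287, 0.001], [0.287, 0.958, -0.0], [-0.001, 0.0, -1.0]] [-0.01  0.25  0.57  2.02 -0.17  0.92  1.93]
```

View pics/w1.png

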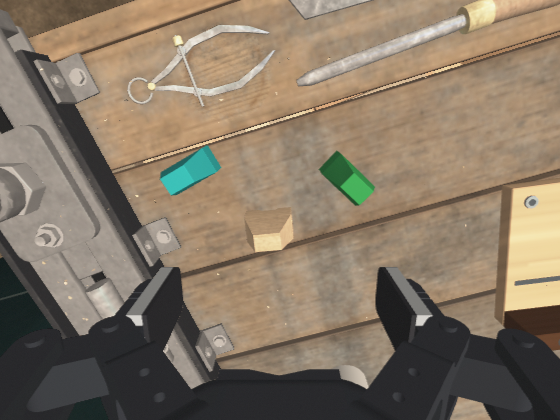

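The block is at about (270,230) in the wrist view, clear of the turquoise one at (190,170) and the green one at (347,178). I'll enlarge it to read its faces.

```bash
python3 - <<'E'
import cv2
a=cv2.imread("pics/w1.png")
cv2.imwrite("pics/w1c.png",cv2.resize(a[195:265,225:315],(792,600)[:1]+(616,))[:600] if 0 else cv2.resize(a[197:262,230:310],(738,600),interpolation=cv2.INTER_CUBIC))
E
```

```text
(no output)
```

View pics/w1c.png

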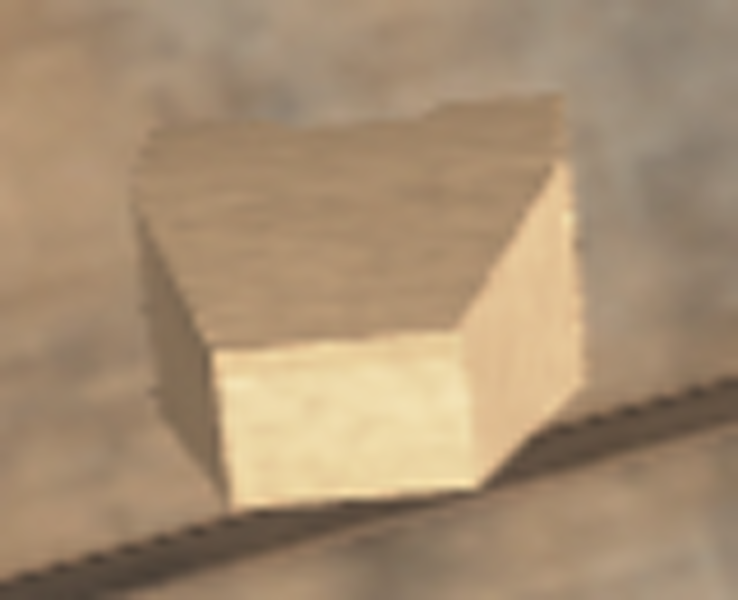

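The top face has crop corners (210,348), (465,330), (478,488) and (230,510). The broad face looks toward the robot, with foot corners at about (150,135) and (565,95).

```bash
python3 - <<'E'
from h import *
import json
P=json.load(open("w1.json"))
np.set_printoptions(precision=4,suppress=True)
f=lambda x,y:(230+x/9.225-.5,197+y/9.225-.5)
T=[onz(P,f(*c),.064) for c in((210,348),(465,330),(478,488),(230,510))]
F=[onz(P,f(*c),0) for c in((150,132),(565,95))]
print(np.array(T),np.mean(T,0));print("sizes",[np.linalg.norm(T[i]-T[(i+1)%4]) for i in range(4)],np.linalg.norm(F[0]-F[1]),F)
for a,b in((T[0],T[1]),(T[3],T[2]),(F[0],F[1])):
    d=b-a;print("y-axis angle deg",np.degrees(np.arctan2(d[1],d[0])))
for a,b in((T[0],T[3]),(T[1],T[2])):
    d=b-a;print("x-axis angle deg",np.degrees(np.arctan2(d[1],d[0])))
E
```

```text
[[ 0.4571 -0.2946  0.064 ]
 [ 0.4626 -0.2694  0.064 ]
 [ 0.4796 -0.2731  0.064 ]
 [ 0.4746 -0.2982  0.064 ]] [ 0.4685 -0.2838  0.064 ]
sizes [np.float64(0.0258513288377446), np.float64(0.017395344748645104), np.float64(0.025611789796300025), np.float64(0.01793195112086822)] 0.050307681270037326 [array([ 0.451 , -0.3054,  0.    ]), array([ 0.461 , -0.2561,  0.    ])]
y-axis angle deg 77.57466606465829
y-axis angle deg 78.77034902611948
y-axis angle deg 78.5781178897646
x-axis angle deg -11.527910752639167
x-axis angle deg -12.307613250507602
```

```bash
python3 - <<'E'
from h import *
import json
P=json.load(open("w1.json"))
np.set_printoptions(precision=4,suppress=True)
f=lambda x,y:(230+x/9.225-.5,197+y/9.225-.5)
for c,z in(((565,95),0),((583,382),0),((565,160),0),((565,160),.018),((575,225),0),((135,195),.018),((150,132),0),((158,400),0),((150,400),.018)):print(c,z,onz(P,f(*c),z))
# predicted corners, block centre guess
t=np.radians(-11.8);x=np.array([np.cos(t),np.sin(t),0]);y=np.array([-x[1],x[0],0])
n=np.array([.458,-.2815,0]);
for a,b,z in((0,-13,64),(0,13,64),(28,13,64),(28,-13,64),(0,25,0),(28,25,0),(0,-25,0),(28,-25,0)):
    u=proj(P,n+x*a/1e3+y*b/1e3+[0,0,z/1e3]);print(a,b,z,np.round((u-[229.5,196.5])*9.225))
E
```

```text
(565, 95) 0 [ 0.461  -0.2561  0.    ]
(583, 382) 0 [ 0.4973 -0.2643  0.    ]
(565, 160) 0 [ 0.4689 -0.2584  0.    ]
(565, 160) 0.018 [ 0.4631 -0.2574  0.018 ]
(575, 225) 0 [ 0.4772 -0.2596  0.    ]
(135, 195) 0.018 [ 0.4528 -0.3061  0.018 ]
(150, 132) 0 [ 0.451  -0.3054  0.    ]
(158, 400) 0 [ 0.4844 -0.3155  0.    ]
(150, 400) 0.018 [ 0.4775 -0.3125  0.018 ]
0 -13 64 [208. 332.]
0 13 64 [465. 311.]
28 13 64 [488. 564.]
28 -13 64 [238. 583.]
0 25 0 [563. 113.]
28 25 0 [580. 330.]
0 -25 0 [151. 147.]
28 -25 0 [177. 362.]
```

```bash
python3 - <<'E'
from h import *
t=np.radians(-11.8);x=np.array([np.cos(t),np.sin(t),0]);y=np.array([-x[1],x[0],0])
n=np.array([.4575,-.2815,0]);S=camera_params("scene");V=camera_params("side")
for a,b,z in((0,-13,64),(0,13,64),(28,13,64),(28,-13,64),(0,25,18),(28,25,18),(0,25,0),(28,25,0),(0,-25,0),(28,-25,0)):
    X=n+x*a/1e3+y*b/1e3+[0,0,z/1e3];print(a,b,z,np.round((proj(S,X)-[310,110])*4),np.round((proj(V,X)-[300,230])*4+[400,0]))
E
```

```text
0 -13 64 [189.  78.] [595. 131.]
0 13 64 [168. 100.] [562. 113.]
28 13 64 [131.  83.] [590.  95.]
28 -13 64 [152.  61.] [622. 112.]
0 25 18 [151. 163.] [543. 161.]
28 25 18 [115. 145.] [570. 143.]
0 25 0 [149. 182.] [541. 183.]
28 25 0 [112. 165.] [568. 164.]
0 -25 0 [188. 139.] [601. 219.]
28 -25 0 [152. 123.] [628. 199.]
```

```bash
python3 - <<'E'
import cv2,numpy as np
a=cv2.imread("pics/scene0.png");b=cv2.imread("pics/side0.png")
A=cv2.resize(a[120:160,330:370],(400,400),interpolation=cv2.INTER_CUBIC)
B=cv2.resize(b[248:292,325:369],(400,400),interpolation=cv2.INTER_CUBIC)
cv2.imwrite("pics/crop2.png",np.hstack([A,B]))
E
```

```text
(no output)
```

View pics/crop2.png

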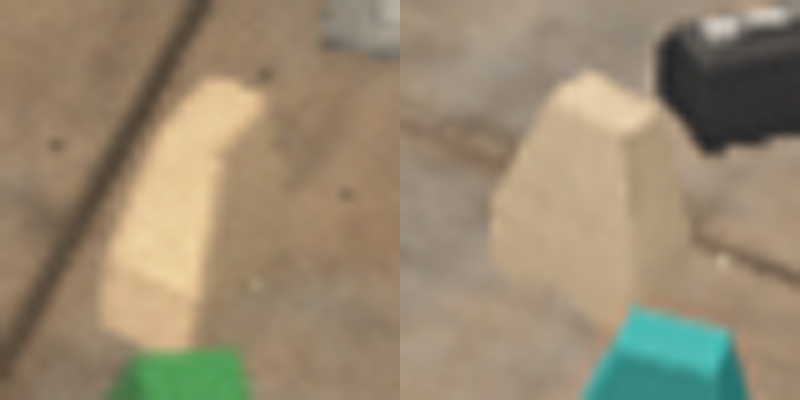

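The thickness really is 28 at the foot and narrower at the top, and both estimates put the centre at about (0.469,-0.284) with yaw -11.8°. I'll turn the jaws by -85° and go above it.

Request:
{"op": "move_arm", "data": {"rows": [[[4,-2.5,-10,0,0,-8.5,60],[4,-2.5,-10,0,0,-8.5,60],[4,-2.5,-10,0,0,-8.5,60],[4,-2.5,-10,0,0,-8.5,60],[4,-2.5,-10,0,0,-8.5,60],[4,-2.5,-10,0,0,-8.5,60],[4,-2.5,-10,0,0,-8.5,60],[4,-2.5,-10,0,0,-8.5,60],[4,-2.5,-10,0,0,-8.5,60],[6,0,0,0,0,0,60]]]}}

```text
t: 3.15
tool_pos: [0.4682, -0.2794, 0.1308]
orientation: [[0.057, 0.998, -0.004], [0.998, -0.057, 0.0], [0.0, -0.004, -1.0]]
contact_force: [-0.5, 0.5, -0.8]
width: 0.0512
gripper_force: 0.0
```

```bash
python3 - <<'E'
from h import *
import json
o=env.get_obs();print(o["t"],np.round(o["tool_pos"],4),np.round(o["orientation"],3).tolist(),np.round(o["joint_pos"],2),o["width"])
P=camera_params("wrist");im=capture("wrist")
tp=np.array(o["tool_pos"]);R=np.array(o["orientation"])
for z in(0,.064):print(z,proj(P,[tp[0],tp[1],z]),proj(P,[.469,-.2838,z]))
cv2.imwrite("pics/w2.png",im);json.dump({k:np.array(v).tolist() for k,v in P.items()},open("w2.json","w"))
E
```

```text
3.15 [ 0.4682 -0.2794  0.1308] [[0.057, 0.998, -0.004], [0.998, -0.057, 0.0], [0.0, -0.004, -1.0]] [-0.12  0.54  0.77  1.99 -0.5   0.82  0.88] 0.05121186183126412
0 [279.16645045 201.76876531] [280.49673361 206.90385886]
0.064 [278.9453021  229.47411954] [280.66091645 235.92287575]
```

View pics/w2.png

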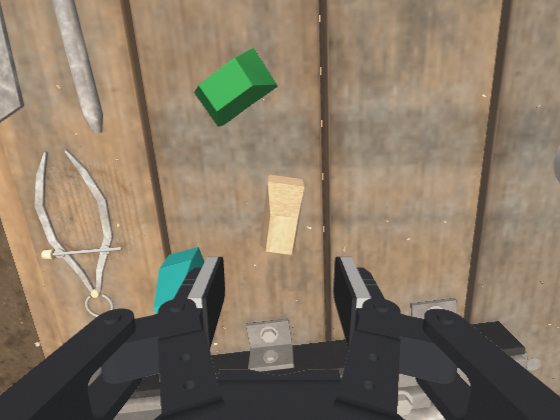

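The block at (266-303,178-253) is centred between the fingers (middle column 281). The wrist view puts its top at (281,235), as predicted. Descending.

Request:
{"op": "move_arm", "data": {"rows": [[[1,-4.5,0,0,0,-8.5,60],[0,0,-25,0,0,0,60],[0,0,-25,0,0,0,60],[0,0,-25,0,0,0,60],[0,0,-20,0,0,0,55],[0,0,-10,0,0,0,50],[0,0,0,0,0,0,45],[0,0,0,0,0,0,40],[0,0,0,0,0,0,37],[0,0,0,0,0,0,36]]]}}

```text
t: 4.2
tool_pos: [0.4707, -0.2847, 0.0283]
orientation: [[0.203, 0.979, 0.002], [0.979, -0.203, -0.001], [-0.0, 0.002, -1.0]]
contact_force: [-0.9, -0.8, 0.3]
width: 0.0306
gripper_force: 0.0
```

Request:
{"op": "move_arm", "data": {"rows": [[[0,0,0,0,0,0,34.5],[0,0,0,0,0,0,33.5]]]}}

```text
t: 4.4
tool_pos: [0.4702, -0.2845, 0.0276]
orientation: [[0.203, 0.979, 0.001], [0.979, -0.203, -0.0], [-0.0, 0.001, -1.0]]
contact_force: [-0.4, -0.8, 0.4]
width: 0.0285
gripper_force: 0.0
```

Request:
{"op": "move_arm", "data": {"rows": [[[0,0,0,0,0,0,32.8],[0,0,0,0,0,0,32.4]]]}}

```text
t: 4.6
tool_pos: [0.47, -0.2845, 0.0273]
orientation: [[0.203, 0.979, 0.0], [0.979, -0.203, -0.0], [-0.0, 0.0, -1.0]]
contact_force: [0.5, 0.2, 0.4]
width: 0.0277
gripper_force: 0.0
```

Request:
{"op": "move_arm", "data": {"rows": [[[0,0,0,0,0,0,32.0],[0,0,0,0,0,0,31.5]]]}}

```text
t: 4.8
tool_pos: [0.47, -0.2845, 0.0274]
orientation: [[0.203, 0.979, 0.0], [0.979, -0.203, 0.0], [0.0, 0.0, -1.0]]
contact_force: [0.3, 0.6, 2.1]
width: 0.027
gripper_force: 11.4
```

Request:
{"op": "move_arm", "data": {"rows": [[[0,0,0,0,0,0,31.0]]]}}

```text
t: 4.9
tool_pos: [0.47, -0.2844, 0.0274]
orientation: [[0.203, 0.979, 0.0], [0.979, -0.203, 0.0], [0.0, -0.0, -1.0]]
contact_force: [-0.7, 0.2, 2.9]
width: 0.0267
gripper_force: 19.7
```

Request:
{"op": "move_arm", "data": {"rows": [[[0,0,0,0,0,0,30.7]]]}}

```text
t: 5.0
tool_pos: [0.47, -0.2844, 0.0274]
orientation: [[0.203, 0.979, 0.0], [0.979, -0.203, 0.0], [0.0, 0.0, -1.0]]
contact_force: [0.2, 0.4, 4.4]
width: 0.0266
gripper_force: 24.6
```

Request:
{"op": "move_arm", "data": {"rows": [[[0,0,10,0,0,0,30.7],[0,0,25,0,0,0,30.7],[0,0,45,0,0,0,30.7],[0,0,45,0,0,0,30.7]]]}}

```text
t: 5.4
tool_pos: [0.4693, -0.2845, 0.1535]
orientation: [[0.204, 0.979, -0.002], [0.979, -0.204, -0.0], [-0.0, -0.002, -1.0]]
contact_force: [1.7, -1.1, 0.4]
width: 0.0269
gripper_force: 24.5
```

Request:
{"op": "move_arm", "data": {"rows": [[[10,28,0,0,0,0.3,30.7],[15,39,0,0,0,0.3,30.7],[15,39,0,0,0,0.3,30.7],[15,39,0,0,0,0.3,30.7],[15,39,0,0,0,0.3,30.7],[15,39,0,0,0,0.3,30.7],[15,39,0,0,0,0.3,30.7],[15,39,0,0,0,0.3,30.7],[15,39,0,0,0,0.3,30.7],[11,39,0,0,0,0.1,30.7]]]}}

```text
t: 6.4
tool_pos: [0.6117, 0.0962, 0.1528]
orientation: [[0.155, 0.988, 0.001], [0.988, -0.155, -0.0], [-0.0, 0.001, -1.0]]
contact_force: [-0.0, 0.2, -1.3]
width: 0.0268
gripper_force: 24.5
```

Request:
{"op": "move_arm", "data": {"rows": [[[0,0,0,0,0,0,30.7],[0,0,0,0,0,0,30.7]]]}}

```text
t: 6.6
tool_pos: [0.6109, 0.0956, 0.1523]
orientation: [[0.153, 0.988, -0.0], [0.988, -0.153, -0.001], [-0.001, -0.0, -1.0]]
contact_force: [-0.1, -1.0, -0.9]
width: 0.0266
gripper_force: 24.5
```

```bash
python3 - <<'E'
from h import *
import json
P=camera_params("wrist");im=capture("wrist")
cv2.imwrite("pics/w3.png",im);json.dump({k:np.array(v).tolist() for k,v in P.items()},open("w3.json","w"))
E
```

```text
(no output)
```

View pics/w3.png

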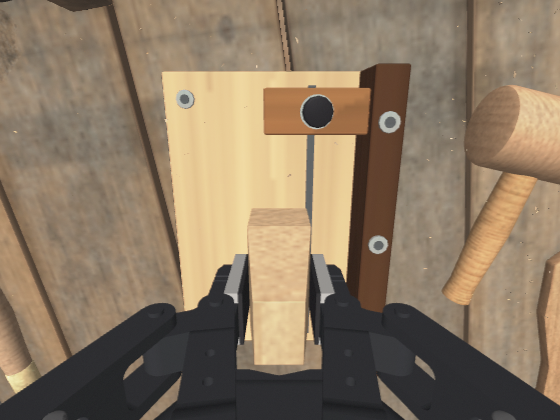

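The block is held straight. The stop's front top edge runs from (264,134) to (369,134). The fence foot line runs from (361,75) to (348,270), and the board's left edge from (163,73) to (182,290). Casting these.

```bash
python3 - <<'E'
from h import *
import json
P=json.load(open("w3.json"));im=cv2.imread("pics/w3.png").astype(int)
np.set_printoptions(precision=4,suppress=True)
for r in(150,180,210): print(r,[(c,im[r,c].tolist()) for c in range(342,400,3)])
print([(r,im[r,330].tolist()) for r in range(128,142)])
ang=lambda a,b:np.degrees(np.arctan2(*(b-a)[1::-1]))
a,b=onz(P,(264,134),.056),onz(P,(369,134),.056);print("stop edge",a,b,np.linalg.norm(b-a),ang(a,b))
k=onz(P,(317,111),.066);print("knob",k)
a,b=onz(P,(163,73),.018),onz(P,(182,290),.018);print("left edge",a,b,ang(b,a))
E
```

```text
150 [(342, [151, 203, 233]), (345, [152, 204, 234]), (348, [152, 205, 234]), (351, [152, 205, 234]), (354, [113, 152, 187]), (357, [31, 40, 56]), (360, [31, 40, 55]), (363, [28, 38, 56]), (366, [30, 39, 57]), (369, [35, 47, 71]), (372, [46, 65, 97]), (375, [46, 65, 97]), (378, [46, 64, 96]), (381, [46, 64, 96]), (384, [46, 64, 96]), (387, [45, 64, 96]), (390, [44, 64, 95]), (393, [46, 63, 94]), (396, [45, 63, 92]), (399, [42, 60, 90])]
180 [(342, [153, 206, 235]), (345, [154, 208, 235]), (348, [154, 208, 235]), (351, [154, 207, 235]), (354, [30, 39, 55]), (357, [30, 38, 55]), (360, [29, 39, 57]), (363, [30, 41, 57]), (366, [30, 39, 55]), (369, [47, 66, 97]), (372, [46, 65, 97]), (375, [46, 65, 97]), (378, [46, 64, 96]), (381, [46, 66, 96]), (384, [44, 64, 95]), (387, [45, 64, 96]), (390, [45, 64, 94]), (393, [44, 63, 93]), (396, [43, 59, 89]), (399, [97, 113, 126])]
210 [(342, [155, 208, 236]), (345, [155, 209, 236]), (348, [155, 209, 236]), (351, [57, 76, 98]), (354, [30, 40, 57]), (357, [27, 36, 54]), (360, [28, 38, 55]), (363, [30, 40, 57]), (366, [43, 63, 95]), (369, [46, 65, 97]), (372, [46, 65, 97]), (375, [45, 63, 96]), (378, [44, 66, 97]), (381, [45, 66, 97]), (384, [45, 66, 98]), (387, [44, 64, 96]), (390, [43, 61, 93]), (393, [42, 60, 90]), (396, [113, 129, 143]), (399, [119, 135, 146])]
[(128, [70, 109, 159]), (129, [68, 109, 158]), (130, [69, 109, 159]), (131, [69, 108, 159]), (132, [71, 111, 164]), (133, [62, 95, 140]), (134, [48, 72, 102]), (135, [143, 193, 225]), (136, [145, 195, 227]), (137, [145, 195, 227]), (138, [145, 195, 227]), (139, [144, 195, 227]), (140, [145, 196, 227]), (141, [145, 195, 227])]
stop edge [0.61   0.1533 0.056 ] [0.6794 0.1425 0.056 ] 0.07022710887575537 -8.855386018325621
knob [0.6458 0.1628 0.066 ]
left edge [0.5414 0.2058 0.018 ] [0.5117 0.026  0.018 ] 80.64091923832234
```

```bash
python3 - <<'E'
from h import *
import json
P=json.load(open("w3.json"));t=np.radians(-9);x=np.array([np.cos(t),np.sin(t),0]);y=np.array([-x[1],x[0],0])
for z,L in((.018,((355,150),(352.5,180),(350.3,210))),(.063,((370.3,150),(367.3,180),(365,210)))):
    q=[onz(P,p,z) for p in L];print(z,[np.round(x@p,4) for p in q],np.round([y@p for p in q],3))
E
```

```text
0.018 [np.float64(0.6488), np.float64(0.6485), np.float64(0.6484)] [0.232 0.207 0.182]
0.063 [np.float64(0.6486), np.float64(0.6483), np.float64(0.6484)] [0.237 0.217 0.196]
```

Request:
{"op": "move_arm", "data": {"rows": [[[0,0,-20,0,0,0,30.7],[0,0,-35,0,0,0,30.7],[0,0,-30,0,0,0,30.7],[0,0,-15,0,0,0,30.7],[0,0,-4,0,0,0,30.7],[0,0,0,0,0,0,30.7],[0,0,0,0,0,0,30.7]]]}}

```text
t: 7.35
tool_pos: [0.6121, 0.0941, 0.0498]
orientation: [[0.156, 0.988, 0.002], [0.988, -0.156, 0.0], [0.001, 0.002, -1.0]]
contact_force: [0.5, 0.0, -0.4]
width: 0.0267
gripper_force: 24.5
```

Request:
{"op": "move_arm", "data": {"rows": [[[0,0,-1,0,0,0,30.7],[0,0,-1,0,0,0,30.7]]]}}

```text
t: 7.55
tool_pos: [0.6116, 0.0948, 0.0472]
orientation: [[0.155, 0.988, 0.002], [0.988, -0.155, 0.001], [0.001, 0.001, -1.0]]
contact_force: [0.2, 0.4, -0.4]
width: 0.0269
gripper_force: 24.5
```

Fence face at u=0.6485 (yaw -9° fits). Still about 1.5 mm to go.

Request:
{"op": "move_arm", "data": {"rows": [[[0,0,-1,0,0,0,30.7],[0,0,0,0,0,0,30.7]]]}}

```text
t: 7.75
tool_pos: [0.6112, 0.0948, 0.0455]
orientation: [[0.155, 0.988, 0.0], [0.988, -0.155, 0.0], [0.0, 0.0, -1.0]]
contact_force: [-0.6, -0.1, -0.0]
width: 0.027
gripper_force: 24.6
```

Request:
{"op": "move_arm", "data": {"rows": [[[0,0,-1,0,0,0,30.7],[0,0,0,0,0,0,30.7]]]}}

```text
t: 7.95
tool_pos: [0.6112, 0.0947, 0.0454]
orientation: [[0.155, 0.988, -0.0], [0.988, -0.155, 0.001], [0.001, -0.0, -1.0]]
contact_force: [-3.3, -0.3, 7.8]
width: 0.0263
gripper_force: 25.5
```

Request:
{"op": "move_arm", "data": {"rows": [[[0,0,0,0,0,0,32],[0,0,0,0,0,0,34],[0,0,0,0,0,0,38],[0,0,0,0,0,0,45],[0,0,0,0,0,0,55],[0,0,0,0,0,0,60],[0,0,0,0,0,0,60]]]}}

```text
t: 8.65
tool_pos: [0.611, 0.0945, 0.0442]
orientation: [[0.155, 0.988, -0.0], [0.988, -0.155, -0.0], [-0.0, -0.0, -1.0]]
contact_force: [0.1, 1.5, 0.7]
width: 0.0514
gripper_force: 0.0
```

Request:
{"op": "move_arm", "data": {"rows": [[[0,0,15,0,0,0,60],[0,0,40,0,0,0,60],[0,0,40,0,0,0,60],[0,0,10,0,0,0,60],[0,0,0,0,0,0,60]]]}}

```text
t: 9.15
tool_pos: [0.6123, 0.0947, 0.152]
orientation: [[0.155, 0.988, 0.004], [0.988, -0.155, 0.002], [0.002, 0.004, -1.0]]
contact_force: [0.1, -0.3, -0.4]
width: 0.051
gripper_force: 0.0
```

```bash
python3 - <<'E'
from h import *
import json
o=env.get_obs();print(o["t"],np.round(o["tool_pos"],4),np.round(o["joint_pos"],2))
P=camera_params("wrist");im=capture("wrist")
cv2.imwrite("pics/w4.png",im);json.dump({k:np.array(v).tolist() for k,v in P.items()},open("w4.json","w"))
E
```

```text
9.15 [0.6123 0.0947 0.152 ] [-0.77  0.63  0.79  1.8  -0.54  0.94  0.09]
```

View pics/w4.png

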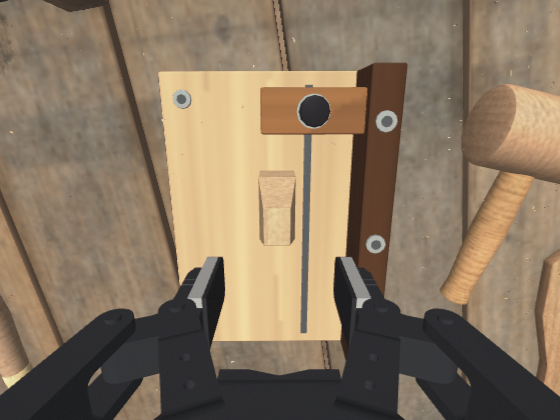

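The block stands upright on the board at (277,208) in the picture, about 72 mm short of the stop and 45 mm from the fence. Next I shut the fingers, go behind it on the -y side, low, and push it toward the stop.

Request:
{"op": "move_arm", "data": {"rows": [[[-4,-26,0,0,0,0,30],[-4,-26,0,0,0,0,0],[0,0,-20,0,0,0,0],[0,0,-35,0,0,0,0],[0,0,-35,0,0,0,0],[0,0,-15,0,0,0,0],[0,0,-10,0,0,0,0],[0,0,0,0,0,0,0],[0,0,0,0,0,0,0]]]}}

```text
t: 10.1
tool_pos: [0.6037, 0.0423, 0.0351]
orientation: [[0.155, 0.988, 0.001], [0.988, -0.155, -0.0], [0.0, 0.001, -1.0]]
contact_force: [0.4, 0.2, 0.7]
width: -0.0
gripper_force: 0.0
```

Request:
{"op": "move_arm", "data": {"rows": [[[0.8,5,0,0,0,0,0],[0.8,5,0,0,0,0,0],[0.6,4,0,0,0,0,0],[0.6,4,0,0,0,0,0],[0.6,4,0,0,0,0,0]]]}}

```text
t: 10.6
tool_pos: [0.6066, 0.065, 0.0345]
orientation: [[0.155, 0.988, 0.0], [0.988, -0.155, -0.0], [-0.0, 0.0, -1.0]]
contact_force: [-0.2, -0.6, 0.4]
width: -0.0004
gripper_force: 0.2
```

Request:
{"op": "move_arm", "data": {"rows": [[[0.6,4,0,0,0,0,0],[0.6,4,0,0,0,0,0],[0.6,4,0,0,0,0,0],[0.6,4,0,0,0,0,0],[0.5,3,0,0,0,0,0],[0.3,2,0,0,0,0,0],[0,0,0,0,0,0,0]]]}}

```text
t: 11.3
tool_pos: [0.6096, 0.086, 0.0342]
orientation: [[0.155, 0.988, -0.0], [0.988, -0.155, 0.0], [0.0, -0.0, -1.0]]
contact_force: [0.9, -0.2, -0.1]
width: -0.0002
gripper_force: 0.0
```

Request:
{"op": "move_arm", "data": {"rows": [[[0.3,2,0,0,0,0,0],[0.15,1,0,0,0,0,0]]]}}

```text
t: 11.5
tool_pos: [0.61, 0.0886, 0.0342]
orientation: [[0.155, 0.988, -0.0], [0.988, -0.155, -0.0], [-0.0, -0.0, -1.0]]
contact_force: [-0.5, -0.7, -0.9]
width: 0.0
gripper_force: 0.1
```

```bash
python3 - <<'E'
from h import *
import json
o=env.get_obs();print(o["t"],np.round(o["tool_pos"],4),np.round(o["contact_force"],1))
P=camera_params("wrist");im=capture("wrist");cv2.imwrite("pics/w5.png",im);json.dump({k:np.array(v).tolist() for k,v in P.items()},open("w5.json","w"))
t=np.radians(-9);x=np.array([np.cos(t),np.sin(t),0]);y=np.array([-x[1],x[0],0])
# expected block top front edge and stop front top edge columns/rows, and colours along the column through the block middle
tp=np.array(o["tool_pos"]);u=.589
for v,z in((.2222,.082),(.247,.056),(.247,.018)):print(v,z,proj(P,x*u+y*v+[0,0,z]))
c=int(proj(P,x*u+y*.247+[0,0,.05])[0])
print(c,[(r,im[r,c].tolist()) for r in range(0,260,4)])
E
```

```text
11.5 [0.61   0.0886 0.0342] [-0.5 -0.7 -0.9]
0.2222 0.082 [279.40686483 243.80924807]
0.247 0.056 [279.27687053 140.86919214]
0.247 0.018 [279.12640303 132.10392411]
279 [(0, [110, 135, 156]), (4, [109, 135, 156]), (8, [108, 131, 153]), (12, [106, 129, 152]), (16, [107, 130, 150]), (20, [106, 131, 152]), (24, [149, 199, 227]), (28, [144, 195, 227]), (32, [145, 194, 227]), (36, [144, 195, 227]), (40, [144, 195, 227]), (44, [72, 112, 159]), (48, [72, 113, 160]), (52, [73, 114, 163]), (56, [73, 116, 166]), (60, [76, 118, 169]), (64, [75, 117, 168]), (68, [75, 117, 167]), (72, [74, 116, 166]), (76, [73, 114, 164]), (80, [72, 111, 161]), (84, [71, 111, 159]), (88, [71, 110, 159]), (92, [71, 111, 160]), (96, [71, 111, 160]), (100, [71, 113, 162]), (104, [71, 112, 162]), (108, [72, 113, 165]), (112, [73, 115, 169]), (116, [74, 117, 170]), (120, [73, 115, 169]), (124, [71, 114, 167]), (128, [73, 114, 168]), (132, [73, 112, 166]), (136, [72, 113, 167]), (140, [53, 82, 121]), (144, [122, 159, 191]), (148, [139, 181, 217]), (152, [138, 180, 217]), (156, [146, 189, 224]), (160, [137, 179, 215]), (164, [134, 176, 213]), (168, [142, 185, 221]), (172, [139, 180, 217]), (176, [143, 187, 222]), (180, [140, 184, 219]), (184, [125, 164, 203]), (188, [128, 168, 205]), (192, [134, 172, 209]), (196, [140, 182, 218]), (200, [138, 180, 215]), (204, [133, 175, 213]), (208, [128, 167, 204]), (212, [158, 202, 223]), (216, [150, 196, 223]), (220, [148, 192, 221]), (224, [148, 194, 222]), (228, [151, 198, 225]), (232, [153, 200, 226]), (236, [151, 195, 224]), (240, [145, 190, 219]), (244, [144, 188, 218]), (248, [141, 184, 214]), (252, [144, 188, 217]), (256, [149, 195, 223])]
```

Request:
{"op": "move_arm", "data": {"rows": [[[0.15,1,0,0,0,0,0],[0.15,1,0,0,0,0,0],[0,0,0,0,0,0,0]]]}}

```text
t: 11.85
tool_pos: [0.6104, 0.0907, 0.0343]
orientation: [[0.155, 0.988, -0.0], [0.988, -0.155, 0.0], [0.0, -0.0, -1.0]]
contact_force: [0.4, -0.7, 0.5]
width: 0.0003
gripper_force: 0.0
```

Request:
{"op": "move_arm", "data": {"rows": [[[0.15,1,0,0,0,0,0],[0,0,0,0,0,0,0]]]}}

```text
t: 12.05
tool_pos: [0.6106, 0.0912, 0.0343]
orientation: [[0.155, 0.988, 0.0], [0.988, -0.155, -0.0], [-0.0, 0.0, -1.0]]
contact_force: [0.3, -0.3, -0.1]
width: -0.0001
gripper_force: 0.5
```

Request:
{"op": "move_arm", "data": {"rows": [[[0.15,1,0,0,0,0,0],[0,0,0,0,0,0,0]]]}}

```text
t: 12.25
tool_pos: [0.6107, 0.0913, 0.0343]
orientation: [[0.156, 0.988, 0.0], [0.988, -0.156, -0.002], [-0.001, 0.0, -1.0]]
contact_force: [-0.6, -4.6, 0.3]
width: -0.0002
gripper_force: 2.0
```

The block touches the stop (TCP v=0.186, as predicted). Now I back off, lift, tilt the tool 25° with the tips leading toward the fence, and come down on the near broad face.

Request:
{"op": "move_arm", "data": {"rows": [[[-2.3,-14.8,0,0,0,0,0],[0,0,40,0,0,0,0],[0,0,40,0,0,0,0],[-45.4,7.2,0,0,0,0,0],[2.6,16.5,0,-1.3,-8.2,0,0],[2.6,16.5,0,-1.3,-8.2,0,0],[2.6,16.5,0,-1.3,-8.2,0,0],[0,0,-25,0,0,0,0],[0,0,-25,0,0,0,0],[0,0,0,0,0,0,0]]]}}

```text
t: 13.25
tool_pos: [0.569, 0.1353, 0.0707]
orientation: [[0.154, 0.898, 0.412], [0.988, -0.14, -0.064], [0.0, 0.417, -0.909]]
contact_force: [0.5, -0.5, 0.3]
width: 0.0001
gripper_force: 0.0
```

Request:
{"op": "move_arm", "data": {"rows": [[[0,0,-15,0,0,0,0],[0,0,-7,0,0,0,0],[0,0,0,0,0,0,0],[0,0,0,0,0,0,0]]]}}

```text
t: 13.65
tool_pos: [0.5712, 0.1347, 0.0514]
orientation: [[0.155, 0.896, 0.416], [0.988, -0.141, -0.064], [0.001, 0.421, -0.907]]
contact_force: [0.3, 0.1, 0.6]
width: 0.0003
gripper_force: 0.0
```

Request:
{"op": "move_arm", "data": {"rows": [[[0,0,-8,0,0,0,0],[0,0,-4,0,0,0,0],[3,-0.5,0,0,0,0,0],[4,-0.6,0,0,0,0,0],[4,-0.6,0,0,0,0,0]]]}}

```text
t: 14.15
tool_pos: [0.5839, 0.1347, 0.0421]
orientation: [[0.156, 0.899, 0.41], [0.988, -0.141, -0.066], [-0.002, 0.416, -0.91]]
contact_force: [0.1, 0.1, 0.4]
width: -0.0002
gripper_force: 0.0
```

Request:
{"op": "move_arm", "data": {"rows": [[[4,-0.6,0,0,0,0,0],[4,-0.6,0,0,0,0,0],[4,-0.6,0,0,0,0,0],[4,-0.6,0,0,0,0,0],[4,-0.6,0,0,0,0,0],[0,0,0,0,0,0,0]]]}}

```text
t: 14.75
tool_pos: [0.6039, 0.1316, 0.0418]
orientation: [[0.156, 0.899, 0.41], [0.988, -0.141, -0.067], [-0.002, 0.416, -0.91]]
contact_force: [1.1, -0.3, 0.0]
width: 0.0
gripper_force: 0.0
```

Request:
{"op": "move_arm", "data": {"rows": [[[4,-0.6,0,0,0,0,0],[4,-0.6,0,0,0,0,0],[4,-0.6,0,0,0,0,0],[4,-0.6,0,0,0,0,0],[3,-0.5,0,0,0,0,0],[0,0,0,0,0,0,0]]]}}

```text
t: 15.35
tool_pos: [0.6228, 0.1288, 0.0418]
orientation: [[0.156, 0.899, 0.41], [0.988, -0.141, -0.066], [-0.002, 0.416, -0.91]]
contact_force: [-0.0, 0.4, 0.3]
width: -0.0003
gripper_force: 0.1
```

```bash
python3 - <<'E'
from h import *
S=capture("scene");V=capture("side")
A=cv2.resize(S[165:275,170:290],(396,363),interpolation=cv2.INTER_CUBIC)
B=cv2.resize(V[160:250,230:330],(403,363),interpolation=cv2.INTER_CUBIC)
cv2.imwrite("pics/fin.png",np.hstack([A,B]))
E
```

```text
(no output)
```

View pics/fin.png

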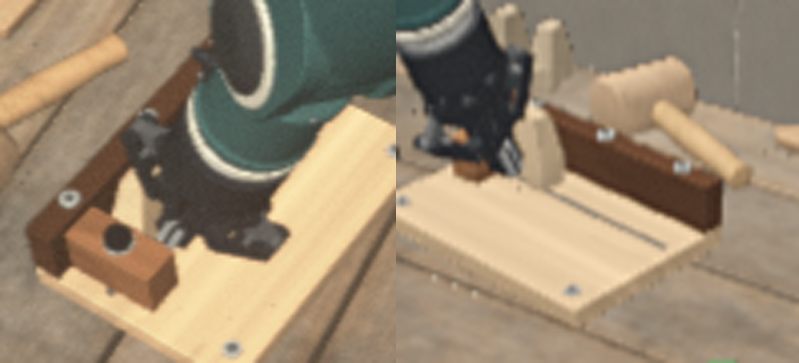

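The block is upright beside the stop, with the fingers behind it and a few millimetres still to the fence. I'll go on in small steps.

Request:
{"op": "move_arm", "data": {"rows": [[[2,-0.3,0,0,0,0,0],[2,-0.3,0,0,0,0,0],[0,0,0,0,0,0,0]]]}}

```text
t: 15.75
tool_pos: [0.6266, 0.1283, 0.0418]
orientation: [[0.155, 0.899, 0.41], [0.988, -0.141, -0.066], [-0.002, 0.415, -0.91]]
contact_force: [-0.6, -0.1, 0.2]
width: 0.0002
gripper_force: 0.1
```

Request:
{"op": "move_arm", "data": {"rows": [[[1,-0.2,0,0,0,0,0],[1,-0.2,0,0,0,0,0],[0,0,0,0,0,0,0]]]}}

```text
t: 16.05
tool_pos: [0.6284, 0.1279, 0.0418]
orientation: [[0.155, 0.899, 0.41], [0.988, -0.141, -0.066], [-0.002, 0.415, -0.91]]
contact_force: [-0.7, -0.1, -0.3]
width: 0.0003
gripper_force: 0.1
```

Request:
{"op": "move_arm", "data": {"rows": [[[1,-0.2,0,0,0,0,0],[0,0,0,0,0,0,0]]]}}

```text
t: 16.25
tool_pos: [0.6294, 0.1277, 0.0418]
orientation: [[0.156, 0.899, 0.41], [0.988, -0.141, -0.066], [-0.002, 0.415, -0.91]]
contact_force: [-0.1, -0.5, 0.2]
width: -0.0
gripper_force: 0.1
```

Request:
{"op": "move_arm", "data": {"rows": [[[1,-0.2,0,0,0,0,0],[0,0,0,0,0,0,0]]]}}

```text
t: 16.45
tool_pos: [0.6304, 0.1275, 0.0418]
orientation: [[0.156, 0.899, 0.41], [0.988, -0.141, -0.066], [-0.002, 0.415, -0.91]]
contact_force: [-0.4, 0.8, -0.6]
width: -0.0
gripper_force: 0.1
```

Request:
{"op": "move_arm", "data": {"rows": [[[1,-0.2,0,0,0,0,0],[0,0,0,0,0,0,0]]]}}

```text
t: 16.65
tool_pos: [0.6314, 0.1273, 0.0417]
orientation: [[0.156, 0.899, 0.41], [0.988, -0.141, -0.066], [-0.002, 0.415, -0.91]]
contact_force: [-0.5, 1.0, -0.0]
width: -0.0002
gripper_force: 0.1
```

Request:
{"op": "move_arm", "data": {"rows": [[[1,-0.2,0,0,0,0,0],[0,0,0,0,0,0,0]]]}}

```text
t: 16.85
tool_pos: [0.6325, 0.1271, 0.0418]
orientation: [[0.156, 0.899, 0.41], [0.988, -0.141, -0.066], [-0.002, 0.415, -0.91]]
contact_force: [0.6, 0.3, 0.4]
width: -0.0
gripper_force: 0.1
```

Request:
{"op": "move_arm", "data": {"rows": [[[1,-0.2,0,0,0,0,0],[0,0,0,0,0,0,0]]]}}

```text
t: 17.05
tool_pos: [0.6335, 0.1269, 0.0418]
orientation: [[0.156, 0.899, 0.41], [0.988, -0.141, -0.066], [-0.002, 0.415, -0.91]]
contact_force: [0.7, -0.5, 0.3]
width: -0.0002
gripper_force: 0.1
```

Request:
{"op": "move_arm", "data": {"rows": [[[1,-0.2,0,0,0,0,0],[0,0,0,0,0,0,0]]]}}

```text
t: 17.25
tool_pos: [0.6344, 0.1267, 0.0417]
orientation: [[0.156, 0.899, 0.41], [0.988, -0.141, -0.066], [-0.002, 0.415, -0.91]]
contact_force: [0.2, -0.4, -0.2]
width: 0.0002
gripper_force: 0.1
```

Request:
{"op": "move_arm", "data": {"rows": [[[1,-0.2,0,0,0,0,0],[0,0,0,0,0,0,0]]]}}

```text
t: 17.45
tool_pos: [0.6354, 0.1265, 0.0418]
orientation: [[0.156, 0.899, 0.41], [0.988, -0.141, -0.066], [-0.002, 0.415, -0.91]]
contact_force: [0.1, 0.6, 0.5]
width: -0.0002
gripper_force: 0.1
```

Request:
{"op": "move_arm", "data": {"rows": [[[1,-0.2,0,0,0,0,0],[0,0,0,0,0,0,0]]]}}

```text
t: 17.65
tool_pos: [0.6359, 0.1263, 0.0415]
orientation: [[0.155, 0.899, 0.409], [0.988, -0.141, -0.066], [-0.002, 0.414, -0.91]]
contact_force: [-3.4, -0.6, 1.5]
width: 0.0
gripper_force: 1.2
```

Request:
{"op": "move_arm", "data": {"rows": [[[1,-0.2,0,0,0,0,0],[0,0,0,0,0,0,0]]]}}

```text
t: 17.85
tool_pos: [0.6361, 0.1264, 0.0412]
orientation: [[0.155, 0.9, 0.408], [0.988, -0.141, -0.065], [-0.001, 0.413, -0.911]]
contact_force: [-6.4, 1.1, 4.3]
width: 0.0005
gripper_force: 3.3
```

Request:
{"op": "move_arm", "data": {"rows": [[[1,-0.2,0,0,0,0,0],[0,0,0,0,0,0,0]]]}}

```text
t: 18.05
tool_pos: [0.6362, 0.1264, 0.0409]
orientation: [[0.155, 0.901, 0.406], [0.988, -0.14, -0.064], [-0.001, 0.411, -0.912]]
contact_force: [-9.9, 0.9, 6.7]
width: -0.0
gripper_force: 5.1
```

Request:
{"op": "move_arm", "data": {"rows": [[[0.5,-0.1,-0.7,0,0,0,0],[0,0,0,0,0,0,0],[0,0,0,0,0,0,0]]]}}

```text
t: 18.35
tool_pos: [0.6362, 0.1265, 0.0399]
orientation: [[0.154, 0.901, 0.405], [0.988, -0.14, -0.064], [-0.001, 0.41, -0.912]]
contact_force: [-11.2, 1.1, 7.8]
width: 0.0002
gripper_force: 5.7
```

```bash
python3 - <<'E'
from h import *
import json
o=env.get_obs();print(o["t"],np.round(o["tool_pos"],4),np.round(o["contact_force"],1),np.round(o["moment"],2))
t=np.radians(-9);x=np.array([np.cos(t),np.sin(t),0]);y=np.array([-x[1],x[0],0])
for n in("scene","side","wrist"):
    P=camera_params(n);im=capture(n);cv2.imwrite(f"pics/e_{n}.png",im)
    for nm,u,v,z in(("top",.6345,.222,.082),("topfront",.6345,.235,.082),("footnearR",.6205,.197,.018),("gap",.6345,.247,.056)):
        print(n,nm,np.round(proj(P,x*u+y*v+[0,0,z]),1))
im=cv2.imread("pics/e_wrist.png");P=camera_params("wrist")
c=int(proj(P,x*.6345+y*.235+[0,0,.082])[0]);h=im.astype(int)
print(c,[(r,h[r,c].tolist()) for r in range(90,280,4)])
im=cv2.imread("pics/e_side.png");h=cv2.cvtColor(im,cv2.COLOR_BGR2HSV)
p=proj(camera_params("side"),x*.6205+y*.197+[0,0,.03]);r=int(p[1]);print(p,[(c,im[r,c].tolist()) for c in range(int(p[0])-14,int(p[0])+22,2)])
E
```

```text
18.35 [0.6362 0.1265 0.0399] [-11.2   1.1   7.8] [ 0.14  1.85 -0.08]
scene top [207.2 214.1]
scene topfront [203.5 218. ]
scene footnearR [222.  226.8]
scene gap [201.6 228.8]
side top [265.8 185.6]
side topfront [263.1 184.4]
side footnearR [268.4 205.9]
side gap [261.  190.2]
wrist top [391.7 327.9]
wrist topfront [395.4 296.6]
wrist footnearR [282.7 304.8]
wrist gap [353.2 239.3]
395 [(90, [115, 131, 144]), (94, [112, 128, 141]), (98, [111, 125, 137]), (102, [113, 129, 142]), (106, [112, 128, 141]), (110, [111, 125, 139]), (114, [117, 131, 143]), (118, [113, 127, 139]), (122, [102, 114, 127]), (126, [102, 114, 126]), (130, [41, 56, 83]), (134, [36, 50, 72]), (138, [31, 45, 65]), (142, [32, 44, 65]), (146, [33, 43, 64]), (150, [33, 44, 64]), (154, [32, 44, 64]), (158, [34, 45, 68]), (162, [35, 49, 73]), (166, [39, 52, 79]), (170, [40, 55, 83]), (174, [42, 58, 88]), (178, [43, 60, 93]), (182, [45, 63, 95]), (186, [45, 64, 97]), (190, [46, 66, 100]), (194, [45, 64, 100]), (198, [46, 66, 101]), (202, [47, 67, 101]), (206, [46, 66, 102]), (210, [46, 67, 101]), (214, [47, 67, 101]), (218, [46, 67, 101]), (222, [47, 68, 102]), (226, [46, 67, 102]), (230, [47, 67, 102]), (234, [47, 67, 101]), (238, [46, 67, 101]), (242, [46, 67, 102]), (246, [47, 68, 102]), (250, [48, 68, 102]), (254, [47, 67, 101]), (258, [48, 66, 101]), (262, [48, 67, 101]), (266, [47, 65, 100]), (270, [47, 66, 100]), (274, [76, 102, 135]), (278, [148, 192, 224])]
[268.30636251 202.84001565] [(254, [50, 73, 106]), (256, [91, 116, 143]), (258, [85, 88, 90]), (260, [66, 67, 66]), (262, [137, 150, 160]), (264, [129, 162, 184]), (266, [132, 163, 186]), (268, [133, 164, 186]), (270, [115, 144, 166]), (272, [113, 140, 161]), (274, [85, 111, 134]), (276, [34, 49, 76]), (278, [40, 56, 83]), (280, [43, 58, 86]), (282, [39, 55, 81]), (284, [37, 53, 77]), (286, [39, 54, 78]), (288, [38, 53, 79])]
```

```bash
python3 - <<'E'
from h import *
t=np.radians(-9);x=np.array([np.cos(t),np.sin(t),0]);y=np.array([-x[1],x[0],0])
P=camera_params("wrist");im=cv2.imread("pics/e_wrist.png")
for u in(.632,.637):
  print(u)
  for v in np.arange(.250,.218,-.001):
    p=proj(P,x*u+y*v+[0,0,.082]);print(round(v,3),np.round(p).astype(int).tolist(),im[int(round(p[1])),int(round(p[0]))].tolist(),end=" ")
# shoulder in the side view: -v shoulder edge of near face, row at z=.030, board contact
E
```

```text
0.632
0.25 [394, 259] [48, 67, 101] 0.249 [394, 262] [47, 68, 102] 0.248 [394, 265] [47, 67, 101] 0.247 [393, 267] [47, 67, 102] 0.246 [393, 270] [47, 67, 101] 0.245 [393, 273] [140, 183, 219] 0.244 [393, 275] [150, 196, 227] 0.243 [392, 278] [149, 193, 226] 0.242 [392, 280] [149, 193, 225] 0.241 [392, 283] [148, 194, 227] 0.24 [391, 286] [150, 197, 230] 0.239 [391, 288] [146, 192, 226] 0.238 [391, 291] [145, 191, 226] 0.237 [391, 293] [150, 195, 228] 0.236 [390, 296] [140, 183, 219] 0.235 [390, 298] [143, 185, 219] 0.234 [390, 301] [175, 221, 239] 0.233 [389, 303] [170, 217, 240] 0.232 [389, 306] [167, 216, 238] 0.231 [389, 308] [162, 211, 235] 0.23 [389, 311] [164, 212, 237] 0.229 [388, 313] [165, 215, 238] 0.228 [388, 315] [62, 67, 75] 0.227 [388, 318] [51, 48, 48] 0.226 [387, 320] [51, 48, 48] 0.225 [387, 323] [51, 48, 48] 0.224 [387, 325] [52, 49, 48] 0.223 [387, 327] [51, 48, 48] 0.222 [386, 330] [53, 50, 50] 0.221 [386, 332] [50, 47, 46] 0.22 [386, 334] [53, 49, 48] 0.219 [386, 337] [51, 48, 48] 0.637
0.25 [406, 257] [47, 66, 100] 0.249 [405, 259] [48, 67, 101] 0.248 [405, 262
[... 236 characters left out ...]
4 [402, 283] [77, 104, 138] 0.239 [402, 285] [150, 197, 230] 0.238 [402, 288] [158, 205, 233] 0.237 [401, 290] [158, 205, 233] 0.236 [401, 293] [149, 196, 227] 0.235 [401, 295] [147, 192, 225] 0.234 [401, 297] [165, 214, 233] 0.233 [400, 300] [156, 202, 231] 0.232 [400, 302] [153, 201, 230] 0.231 [400, 305] [151, 196, 228] 0.23 [399, 307] [153, 199, 229] 0.229 [399, 310] [153, 201, 231] 0.228 [399, 312] [151, 197, 228] 0.227 [398, 314] [155, 201, 231] 0.226 [398, 317] [156, 205, 232] 0.225 [398, 319] [149, 195, 226] 0.224 [398, 321] [53, 51, 51] 0.223 [397, 324] [51, 48, 48] 0.222 [397, 326] [50, 47, 47] 0.221 [397, 328] [50, 47, 47] 0.22 [396, 331] [51, 48, 48] 0.219 [396, 333] [51, 48, 48]
```

The top front edge is at v=0.2345 against the expected 0.235, so the block is on the stop to within about 0.5 mm. To load the board for certain, I'll press again about 4 mm lower and a little harder.

Request:
{"op": "move_arm", "data": {"rows": [[[-3,0.5,0,0,0,0,0],[-3,0.5,0,0,0,0,0],[0,0,-1.5,0,0,0,0],[0,0,-1,0,0,0,0],[0,0,0,0,0,0,0]]]}}

```text
t: 19.0
tool_pos: [0.6331, 0.1267, 0.0385]
orientation: [[0.156, 0.899, 0.41], [0.988, -0.141, -0.066], [-0.002, 0.415, -0.91]]
contact_force: [-0.2, 0.3, -0.9]
width: 0.0001
gripper_force: 0.0
```

Request:
{"op": "move_arm", "data": {"rows": [[[1,-0.2,0,0,0,0,0],[1,-0.2,0,0,0,0,0],[0,0,0,0,0,0,0]]]}}

```text
t: 19.3
tool_pos: [0.6351, 0.1263, 0.0386]
orientation: [[0.156, 0.899, 0.41], [0.988, -0.141, -0.066], [-0.002, 0.415, -0.91]]
contact_force: [0.4, 0.2, -0.5]
width: 0.0003
gripper_force: 0.0
```

Request:
{"op": "move_arm", "data": {"rows": [[[0,0,-1.5,0,0,0,0],[1,-0.2,-0.3,0,0,0,0],[1,-0.2,-0.3,0,0,0,0],[0,0,0,0,0,0,0]]]}}

```text
t: 19.7
tool_pos: [0.6359, 0.1263, 0.0359]
orientation: [[0.155, 0.9, 0.408], [0.988, -0.141, -0.065], [-0.001, 0.413, -0.911]]
contact_force: [-4.1, 0.1, 2.3]
width: 0.0002
gripper_force: 1.9
```

Request:
{"op": "move_arm", "data": {"rows": [[[1,-0.2,-0.3,0,0,0,0],[0,0,0,0,0,0,0]]]}}

```text
t: 19.9
tool_pos: [0.636, 0.1263, 0.0353]
orientation: [[0.155, 0.9, 0.407], [0.988, -0.14, -0.065], [-0.001, 0.412, -0.911]]
contact_force: [-7.5, 1.3, 5.0]
width: -0.0
gripper_force: 4.0
```

Request:
{"op": "move_arm", "data": {"rows": [[[1,-0.2,-0.3,0,0,0,0],[0,0,0,0,0,0,0]]]}}

```text
t: 20.1
tool_pos: [0.6362, 0.1264, 0.0347]
orientation: [[0.154, 0.901, 0.405], [0.988, -0.14, -0.064], [-0.001, 0.41, -0.912]]
contact_force: [-11.1, 1.3, 6.9]
width: -0.0002
gripper_force: 5.7
```

Request:
{"op": "move_arm", "data": {"rows": [[[1,-0.2,0,0,0,0,0],[0,0,0,0,0,0,0],[0,0,0,0,0,0,0]]]}}

```text
t: 20.4
tool_pos: [0.6362, 0.1264, 0.0344]
orientation: [[0.154, 0.902, 0.404], [0.988, -0.14, -0.063], [-0.0, 0.409, -0.913]]
contact_force: [-15.4, 2.2, 11.5]
width: -0.0002
gripper_force: 7.7
```

Request:
{"op": "move_arm", "data": {"rows": [[[0,0,0,0,0,0,0],[0,0,0,0,0,0,0],[0,0,0,0,0,0,0],[0,0,0,0,0,0,0]]]}}

```text
t: 20.8
tool_pos: [0.6362, 0.1264, 0.0344]
orientation: [[0.154, 0.902, 0.404], [0.988, -0.14, -0.063], [-0.001, 0.409, -0.913]]
contact_force: [-14.9, 1.8, 10.5]
width: 0.0
gripper_force: 7.7
```

```bash
python3 - <<'E'
from h import *
from bench import job
t=np.radians(-9);x=np.array([np.cos(t),np.sin(t),0]);y=np.array([-x[1],x[0],0])
P=camera_params("wrist");im=capture("wrist").astype(int)
L=[(round(v,4),im[tuple(np.round(proj(P,x*.632+y*v+[0,0,.082])).astype(int)[::-1])].tolist()) for v in np.arange(.240,.229,-.001)]
print(L);o=env.get_obs();print(o["t"],np.round(o["contact_force"],1))
v=[a for a,c in L if c[1]>207];
if v and .232<=v[0]<=.237: print(job.finish_job())
E
```

```text
[(np.float64(0.24), [150, 198, 232]), (np.float64(0.239), [147, 194, 227]), (np.float64(0.238), [150, 195, 228]), (np.float64(0.237), [150, 195, 228]), (np.float64(0.236), [142, 185, 220]), (np.float64(0.235), [144, 187, 221]), (np.float64(0.234), [177, 223, 240]), (np.float64(0.233), [170, 217, 239]), (np.float64(0.232), [169, 217, 239]), (np.float64(0.231), [161, 211, 235]), (np.float64(0.23), [164, 213, 237])]
20.85 [-14.1   1.4  11.4]
the job is handed in; nothing more can be done
None
```

I handed the job in at 20.9 s, with the block upright against the fence and stop under a diagonal push of about 15 N into the fence and 11 N down; the share reaching the board was estimated, not measured, and no verdict came back.

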